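# Nudge the tube plate onto the shaker's pins

### The arm

A 7-joint arm with a two-finger parallel gripper is mounted at the origin on the work surface. World frame = base frame: x ahead of the robot, y to its left, z up, the work surface at z = 0. Lengths are in m, angles in rad, forces in N, time in s.
With the tool pointing down it reaches from about 0.425 to 0.875 m from the base axis. Payload 4.7 kg.
Tool frame: the origin (TCP) lies midway between the tips of the shut fingers; the grasp point (between the pads) lies 19 mm behind it (ctrl.grip_point_offset is the distance from the TCP to the grasp point, in m); z points along the fingers, y is the line along which they close (so a half turn about z gives the same grasp; the last joint's range is limited). The gripper opens to 87 mm and grips with 3 to 60 N. Pads are 19 mm wide; open, the fingers measure 117 mm over their backs; the gripper's body (75 mm by 190 mm) begins 51 mm behind the grasp point.
Start: joints at [-1.291, 0.321, -0.07, 1.45, 0.023, 1.371, -0.057], TCP at [0.171, 0.627, 0.223] pointing down, gripper open.
Joint ranges: [-2.86, 2.86], [-0.3, 2.09], [-1.38, 1.24], [0.06, 2.45], [-1.56, 4.7], [0.09, 2.05], [-2.69, 2.69]. Speed limits (rad/s): [2.57, 2.57, 3.14, 3.14, 3.14, 3.14, 3.14].

### API

Orientations are given as a rotation vector (axis times angle).
In Python, from bench import ctrl gives the robot as it stands.
- The arm moves only by the tool move_arm, never from a script. Its argument "increments" is text: rows parted by semicolons, each of 7 numbers parted by spaces: the shift along the world's x, y, z in mm, then the turn, a rotation vector about the world's x, y, z in degrees, then the closure in counts, from 0 (fully open) to 255 (shut). A call has exactly 8 rows; each row shifts and turns the commanded pose from where the row before left it; what a row does not reach is not made up. A row lasts 1/12 s, in which the tool goes at most 41.7 mm and 7.16 degrees, less where a joint would pass 70% of its speed; a pose out of reach is approached as far as the arm can. A call with a gripper value outside its range is refused whole. The fingers move at their own pace and stop on an object; "grip_force" is the grip in N (left out, the last holds). Time passes only in rows, so rows that do not move let the fingers close, or fill a call up. It gives the time, the measured TCP pose, the force, the opening and the grip force at its end, in the units of the state.
- ctrl.get_state(): the state, without advancing time (a new reading comes with each control period).
- ctrl.get_image(name): name is "scene" or "side" or "wrist"; returns a dict with "frame" (420x560x3 uint8, red, green, blue), "depth" (420x560 float32, m along the optical axis (not along the pixel's ray), 0 where there is no reading), "fx", "fy", "cx", "cy" (pixels), "k1" (the pictures are not rectified: a ray, as slopes to the right and down, at radius r is drawn at 1 + k1 r^2 times it, then the intrinsics apply), "position" and "orientation" of the camera in the world. Camera axes: x right, y down, z forward; pixel columns grow to the right and rows downward; lengths in m; the calibration is good to about 2 mm. A picture is of the moment at which its call begins.
- ctrl.close_job(): hands the job in; it is judged then, once.
Trained networks look in a picture, given as the dict that the camera call returned (one of the last four; its "shot" number tells which), for a name from the list of things; names that differ only in an ending like _2 or _b are one class to them, and where a whole thing is asked for, a point or a joint stands for the part that bears it (a point fixed in the world has none). Each returns a list of dicts, best first, with "score" (0 to 1); they miss things now and then, are a little off and sometimes report something else, mostly with a low value. They report only what shows in the picture. A call takes as long as a camera call. They do not tell look-alikes from the thing itself.
- ctrl.find_in(target, picture): "centre" ([x, y, z] in m, in world coordinates, good to about 4 mm: the middle of the surface that is visible of it).
- ctrl.silhouettes(target, picture): "region" (420x560 bool, what is visible of it).
The state is a dict: "time": time; "joint_positions": joint angles; "qd": joint speeds; "joint_torque": joint torques, N m; "position": TCP position; "tool_rot": TCP orientation; "ft_force": force on the tool from outside, world axes, zero at the start; "torque": the same for the moment, N m; "grip_width": opening from 0.0 (shut) to 1.0 (fully open); "grip_force": force on a finger pad.
Only numpy, scipy, OpenCV 4.12 (cv2) and the standard library are available. Lean on these libraries where they do the work, as an engineer would, in place of code of your own. Each camera call takes 0.05 s, during which the arm holds its last target. There are 200 camera calls.

### The job

The blue tube plate on the shaker was put down carelessly and rides up on the two brass locating pins. Nudge it sideways with the fingertips, without gripping, lifting or tipping it, until both its holes drop over the pins and it lies flat and steady on the platform. Leave the tubes on the platform and everything else on the bench where they stand, and finish clear of the plate.

Things in the scene. Friction and masses are not known exactly. Their poses are not given: they have to be found in the camera images.
- shaker: Fixed shaker: white body, grey platform 260 (x) x 280 (y) mm, its flat top 70 mm above the bench. Origin at the centre of its underside; z up, +x away from the robot (yaw within 0.45 rad). Two upright brass pins stand on the platform at x = -36 and +36, y = +30 mm of this frame. White corner brackets printed on the platform frame the plate's home, 2 mm outside its edges.
- plate: Blue tube plate, 110 (x) x 140 (y) x 12 (z) mm, about 0.4 kg; dark wells, closed below. Origin at the centre of its underside, z up. Home: same axes as the shaker's frame, 70 mm above it. It starts 18 to 32 mm from home towards the shaker's -y, up to 12 mm off along x, yawed up to 0.12 rad, its +y part on the pin tips, its -y lower edge on the platform (tilt about 0.06 rad).
- hole_near (a point): Centre, on the plate's underside, of its 13 mm through hole (yellow rim on top) at x = -36, y = +30 mm of its frame.
- hole_far (a point): Centre, on the plate's underside, of its 13 mm through hole (yellow rim on top) at x = +36, y = +30 mm of its frame.
- pin_near (a point): Foot, on the platform's top, of the pin at the shaker's -x side. Each pin is 8 mm tall, 10 mm thick at the foot, and tapers to a flat 5 mm tip.
- pin_far (a point): Foot of the pin at the shaker's +x side, on the platform's top.
- tube_green: Bystander: clear tube with green cap, 17 mm wide, 46 mm tall, loose, upright near the platform's +x +y corner. Origin at the centre of its foot.
- tube_yellow: Bystander: the same with yellow cap, near the platform's +x -y corner. Origin at the centre of its foot.
- tube_rack: Bystander: purple tube rack, 90 x 220 x 45 mm, loose on the bench. Origin at the centre of its underside.
- freezer_box: Bystander: open dark blue box of tubes, 135 x 135 x 50 mm, loose on the bench. Origin at the centre of its underside.
- box_lid: Bystander: dark blue box lid with a paper band, 140 x 140 x 45 mm, loose. Origin at the centre of its underside.
- buffer_bottle: Bystander: bottle with blue cap, 64 mm wide, 150 mm tall, loose. Origin at the centre of its foot.
- tweezers: Bystander: steel tweezers, 120 mm long, 6 mm high, lying loose on the bench. Origin at mid length on the bench.
Mind the look-alikes: they are no part of the job. Of the things that look like the plate, the largest one is meant.

How it is judged:
At the end, for the whole second after the job is handed in: Each hole's centre is within 3 mm (horizontally) of its pin, the plate's underside lies on the platform within 1.5 mm, tilted less than 0.015 rad and at rest (horizontal distance between hole_near and pin_near below 0.003 m and horizontal distance between hole_far and pin_far below 0.003 m and z of plate in the frame of shaker below 0.0715 m and angle between plate's own z axis and vertical below 0.015 rad and linear speed of plate below 0.01 m/s); the robot touches nothing.
It fails at once if the plate is lifted (its centre rises more than 18 mm above the platform) (z of plate in the frame of shaker above 0.088 m).
It fails at once if the plate is tipped up by more than 0.2 rad (angle between plate's own z axis and vertical above 0.2 rad).
It fails at once if a tube on the platform is moved by more than 15 mm or knocked over (distance of any of tube_green, tube_yellow from where it was at the start of the episode above 0.015 m or angle between any of tube_green, tube_yellow's own z axis and vertical above 0.5 rad).
It fails at once if another thing on the bench is moved by more than 20 mm (distance of any of tube_rack, freezer_box, box_lid, buffer_bottle, tweezers from where it was at the start of the episode above 0.02 m).
It also fails if it takes over 72 s, if anything falls off the work surface, if the arm or the gripper's body presses on something with over 40 N, if the wrist force passes 120 N, or if a joint passes its speed limit or range.

## Working session

There is one attempt and no reset: what is moved stays moved. The work goes in short steps, Python scripts to look and compute and a tool call to move; the robot and the scene stay as the last step left them, time stands still between calls to the robot, and variables do not carry over. Pictures are saved under pics/ and viewed, at most 10 in all, crops included, and the job is handed in when it is done.

Besides the shell and the picture viewer there is one more tool, called after "Emit:" as a command line: name --argument value ..., lists and objects as JSON in quotes. move_arm: Moves the arm, as the interface text tells. Its arguments: {"type":"object","properties":{"increments":{"type":"string"},"grip_force":{"type":"number"}},"required":["increments"]}

```bash
ls; mkdir -p pics; cat > h.py <<'E'
import numpy as np,cv2
from scipy.spatial.transform import Rotation as R
from bench import ctrl
def K(p): return np.array([[p['fx'],0,p['cx']],[0,p['fy'],p['cy']],[0,0,1.]])
def rot(p):
    o=np.array(p['orientation'],float)
    return o if o.shape==(3,3) else R.from_rotvec(o).as_matrix()
def ray(p,uv):
    q=cv2.undistortPoints(np.array(uv,float).reshape(-1,1,2),K(p),np.array([p['k1'],0,0,0,0.])).reshape(-1,2)
    return np.c_[q,np.ones(len(q))]
def atz(p,uv,z):
    d=ray(p,uv)@rot(p).T; o=np.array(p['position']); return o+d*((z-o[2])/d[:,2])[:,None]
def cloud(p):
    h,w=p['depth'].shape; v,u=np.mgrid[:h,:w]
    r=ray(p,np.c_[u.ravel(),v.ravel()])*p['depth'].reshape(-1,1)
    return (r@rot(p).T+np.array(p['position'])).reshape(h,w,3)
def save(n,im): cv2.imwrite('pics/'+n,im[:,:,::-1])
E
python3 - <<'E'
from h import *
ims=[]
for c in ['scene','side']:
    p=ctrl.get_image(c); ims.append(p['frame']); C=cloud(p)
    print(c,p['position'],p['orientation'],p['k1'])
    for t in ['plate','shaker','hole_near','hole_far','pin_near','tube_green','tube_yellow','tube_rack','freezer_box','box_lid','buffer_bottle','tweezers']:
        print(t,[(np.round(d['centre'],3).tolist(),round(d['score'],2)) for d in ctrl.find_in(t,p)][:4])
    save(c+'0.png',p['frame'])
print(ctrl.get_state())
E
```

```text
pics
scene [ 1.57636813 -0.29102101  0.87956324] [-1.89865448 -1.33701519  0.66713306] 0.003877027210534023
plate [([0.438, -0.312, 0.011], 0.9), ([0.488, 0.196, 0.012], 0.89), ([0.594, -0.057, 0.072], 0.25)]
shaker [([0.52, 0.552, 0.071], 0.68), ([0.596, -0.053, 0.069], 0.65)]
hole_near [([0.484, 0.191, 0.009], 0.85), ([0.547, -0.088, 0.089], 0.8), ([0.445, -0.31, 0.01], 0.63)]
hole_far [([0.485, 0.195, 0.009], 0.76), ([0.548, -0.084, 0.086], 0.67), ([0.444, -0.313, 0.01], 0.65), ([0.472, -0.476, 0.004], 0.63)]
pin_near [([0.598, -0.055, 0.072], 0.75)]
tube_green [([0.605, 0.091, 0.097], 0.64)]
tube_yellow [([0.702, -0.13, 0.101], 0.5)]
tube_rack [([0.818, -0.008, 0.027], 0.77)]
freezer_box [([0.702, 0.387, 0.029], 0.83)]
box_lid [([0.725, -0.386, 0.043], 0.86)]
buffer_bottle [([0.522, 0.552, 0.073], 0.95)]
tweezers [([0.473, -0.481, 0.003], 0.49), ([0.596, -0.055, 0.069], 0.45)]
side [ 0.42185045 -1.10388954  0.72337536] [-2.08595867  0.17765517 -0.09589612] -0.12669166628392342
plate [([0.539, -0.098, 0.086], 0.85), ([0.463, -0.486, 0.004], 0.69), ([0.434, -0.32, 0.011], 0.67), ([
[... 686 characters left out ...]
{'time': 1.3, 'joint_positions': array([-1.29087746,  0.32098448, -0.07007796,  1.45048   ,  0.02258907,
        1.37076523, -0.05690163]), 'qd': array([ 0.00121227, -0.00082124,  0.00063011,  0.00171452, -0.00153723,
        0.00196575, -0.00071793]), 'joint_torque': array([-1.17924619e-04, -4.91090119e+01, -4.03207345e-01, -3.12770355e+01,
       -6.37322967e-02,  3.35543719e-02,  2.16947757e-05]), 'position': array([0.17079851, 0.62720258, 0.2226065 ]), 'tool_rot': array([4.16321094e-01, 3.11382776e+00, 2.25402584e-04]), 'ft_force': array([ 0.4920023 ,  0.23799356, -0.51238748]), 'torque': array([ 0.03413138, -0.05263639,  0.00582296]), 'grip_force': 0.0, 'grip_width': 0.9963169045215499}
```

View both.

View pics/scene0.png

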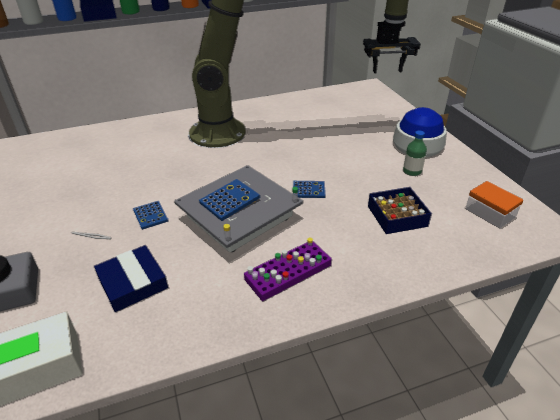

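View pics/side0.png

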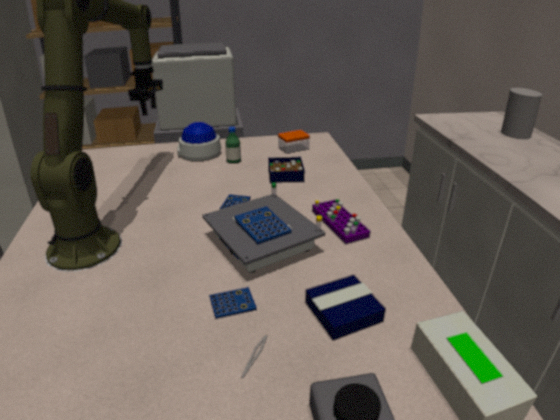

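```bash
cat >> h.py <<'E'
def ortho(p,z,c=(0.58,-0.06),half=0.2,n=400):
    # top-down picture at height z: rows: x decreasing downwards, cols: y decreasing to right
    s=2*half/n; i,j=np.mgrid[:n,:n]; X=c[0]+half-i*s; Y=c[1]+half-j*s
    P=(np.stack([X,Y,np.full_like(X,z)],-1).reshape(-1,3)-p['position'])@rot(p)
    uv,_=cv2.projectPoints(P.astype(float),np.zeros(3),np.zeros(3),K(p),np.array([p['k1'],0,0,0,0.]))
    uv=uv.reshape(n,n,2).astype(np.float32)
    return cv2.remap(p['frame'],uv[...,0],uv[...,1],cv2.INTER_CUBIC)
def platform(p,C):
    f=p['frame'].astype(int); sat=f.max(2)-f.min(2)
    m=(abs(C[...,2]-.07)<.012)&(abs(C[...,0]-.58)<.25)&(abs(C[...,1]+.06)<.25)&(p['depth']>0)
    return m
E
python3 - <<'E'
from h import *
o=[]
for c in ['scene','side']:
    p=ctrl.get_image(c); C=cloud(p); m=platform(p,C)
    n,l,s,_=cv2.connectedComponentsWithStats(m.astype(np.uint8)); k=1+s[1:,4].argmax(); m=l==k
    q=C[m]; r=cv2.minAreaRect((q[:,:2]*1000).astype(np.float32)); print(c,len(q),r,'z',np.percentile(q[:,2],[5,50,95]))
    f=p['frame'].astype(int); b=(f[...,2]-f[...,0]>30)&(C[...,2]>.06)&(C[...,2]<.1)&(abs(C[...,0]-.58)<.2)&(abs(C[...,1]+.06)<.2)
    q=C[b]; r=cv2.minAreaRect((q[:,:2]*1000).astype(np.float32)); print('plate',len(q),r,np.percentile(q[:,2],[5,50,95]))
    o.append(ortho(p,.07))
save('ortho0.png',np.hstack(o))
E
```

```text
scene 4267 ((541.6897583007812, -58.91230773925781), (265.592041015625, 283.16461181640625), 22.4040470123291) z [0.06506716 0.06991222 0.07402035]
plate 1059 ((556.7998046875, -43.9256591796875), (222.0133819580078, 207.6131591796875), 27.050159454345703) [0.07563018 0.08586622 0.09126137]
side 3847 ((540.72021484375, -62.40284729003906), (263.14678955078125, 284.9630126953125), 22.565948486328125) z [0.06379943 0.06968337 0.07501244]
plate 925 ((533.4652099609375, -73.60453033447266), (112.56629943847656, 176.8861846923828), 22.628936767578125) [0.07950258 0.08560539 0.09086532]
```

View pics/ortho0.png

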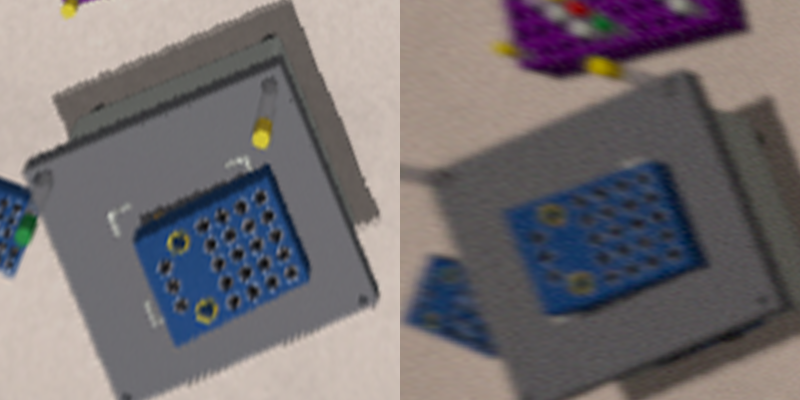

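```bash
cat >> h.py <<'E'
YAW=np.radians(22.5); S0=np.array([.541,-.0605])
def loc(P,yaw=None,s0=None):
    yaw=YAW if yaw is None else yaw; s0=S0 if s0 is None else s0
    d=np.asarray(P)[...,:2]-s0; c,s=np.cos(yaw),np.sin(yaw); return d@np.array([[c,-s],[s,c]])*1000
def wor(L): 
    c,s=np.cos(YAW),np.sin(YAW); return S0+np.asarray(L)/1000@np.array([[c,s],[-s,c]])
E
python3 - <<'E'
from h import *
o=[]
for c in ['scene','side']:
    p=ctrl.get_image(c); C=cloud(p); f=p['frame'].astype(int)
    # platform edges: fit colour mask
    R_=C[...,:2]; L=loc(C)
    z=.089
    im=ortho(p,z,half=.2,n=800); hsv=cv2.cvtColor(im,cv2.COLOR_RGB2HSV)
    y=((hsv[...,0]>20)&(hsv[...,0]<40)&(hsv[...,1]>90)&(hsv[...,2]>60)) if c=='scene' else ((im[...,0].astype(int)-im[...,2]>-25)&(im[...,0]>50)&(hsv[...,1]>20))
    X=.78-np.arange(800)*.0005; Y=.14-np.arange(800)*.0005
    G=np.stack(np.broadcast_arrays(X[:,None],Y[None,:]),-1); l=loc(G)
    y&=(abs(l[...,0])<58)&(l[...,1]<38)&(l[...,1]>-30)
    y=cv2.morphologyEx(y.astype(np.uint8),cv2.MORPH_CLOSE,np.ones((9,9)))
    n,lab,st,ce=cv2.connectedComponentsWithStats(y)
    for k in np.argsort(-st[1:,4])[:4]+1:
        print(c,st[k,2:].tolist(),'loc centre of bbox',loc(G[int(st[k,1]+st[k,3]/2),int(st[k,0]+st[k,2]/2)]).round(1))
    # plate depth plane
    hs=cv2.cvtColor(p['frame'],cv2.COLOR_RGB2HSV)
    b=(f[...,2]-f[...,0]>30)&(abs(L[...,0])<70)&(L[...,1]<80)&(L[...,1]>-120)&(C[...,2]>.074)&(C[...,2]<.1)
    q=C[b]; l2=loc(q); A=np.c_[l2,np.ones(len(l2))]; print('plane',np.linalg.lstsq(A,q[:,2]*1000,rcond=None)[0].round(4),'x',np.percentile(l2[:,0],[1,99]).round(),'y',np.percentile(l2[:,1],[1,99]).round())
    # white brackets
    im7=ortho(p,.07,half=.2,n=800); l=loc(G); w=(im7.min(2)>(165 if c=='scene' else 140))&(abs(l[...,0])<66)&(abs(l[...,1])<80)
    n,lab,st,ce=cv2.connectedComponentsWithStats(w.astype(np.uint8))
    for k in range(1,n):
        if st[k,4]>20:
            a=l[lab==k]; print('bracket',st[k,4],a.min(0).round(1),a.max(0).round(1))
E
```

```text
scene [22, 32, 296] loc centre of bbox [29.3 10.6]
scene [11, 28, 213] loc centre of bbox [22.8  0.3]
scene [23, 15, 201] loc centre of bbox [-52.   12.9]
scene [19, 18, 160] loc centre of bbox [-39.7  10. ]
plane [-1.78000e-02  6.72000e-02  8.71807e+01] x [-65.  47.] y [-92.  47.]
bracket 48 [ 56.2 -67.6] [ 59.8 -64. ]
bracket 40 [ 50.6 -73.3] [ 55.4 -70.5]
bracket 110 [51.6 71.7] [58.8 76.6]
side [84, 46, 2222] loc centre of bbox [-44.   13.9]
side [58, 46, 2207] loc centre of bbox [25.   8.1]
side [131, 54, 909] loc centre of bbox [45.9  3.7]
side [17, 6, 73] loc centre of bbox [-48.9 -24.1]
plane [6.4000e-03 7.1800e-02 8.7783e+01] x [-66.  43.] y [-94.  46.]
```

Emit:
move_arm --increments "15.4 -28.6 5 0 0 -5.93 0;15.4 -28.6 5 0 0 -5.93 0;15.4 -28.6 5 0 0 -5.93 0;15.4 -28.6 5 0 0 -5.93 0;15.4 -28.6 5 0 0 -5.93 0;15.4 -28.6 5 0 0 -5.93 0;15.4 -28.6 5 0 0 -5.93 0;15.4 -28.6 5 0 0 -5.93 0"

```text
time: 2.17
position: [0.2945, 0.3969, 0.263]
tool_rot: [-1.641, -2.679, -0.001]
ft_force: [1.2, 0.1, 0.2]
grip_width: 0.997
grip_force: 0.0
```

Emit:
move_arm --increments "15.4 -28.6 5 0 0 -5.93 0;15.4 -28.6 5 0 0 -5.93 0;15.4 -28.6 5 0 0 -5.93 0;15.4 -28.6 5 0 0 -5.93 0;15.4 -28.6 5 0 0 -5.93 0;15.4 -28.6 5 0 0 -5.93 0;15.4 -28.6 5 0 0 -5.93 0;15.4 -28.6 5 0 0 -5.93 0"

```text
time: 2.83
position: [0.4177, 0.168, 0.3032]
tool_rot: [-2.579, -1.793, -0.002]
ft_force: [-0.1, 0.9, -0.2]
grip_width: 1.007
grip_force: 0.0
```

Emit:
move_arm --increments "15.4 -28.6 0 0 0 -5.93 0;15.4 -28.6 0 0 0 -5.93 0;15.4 -28.6 0 0 0 -5.93 0;15.4 -28.6 0 0 0 -5.93 0;15.4 -28.6 0 0 0 -5.93 0;15.4 -28.6 0 0 0 -5.93 0;15.4 -28.6 0 0 0 -5.93 0;15.4 -28.6 0 0 0 -5.93 0"

```text
time: 3.5
position: [0.5409, -0.0607, 0.303]
tool_rot: [-3.083, -0.604, -0.002]
ft_force: [0.5, 0.6, -0.7]
grip_width: 1.005
grip_force: 0.0
```

```bash
python3 - <<'E'
from h import *
p=ctrl.get_image('wrist'); print(p['position'])
o=ortho(p,.07,c=S0,half=.15,n=560); o2=ortho(p,.088,c=S0,half=.15,n=560)
import pickle; pickle.dump({k:v for k,v in p.items()},open('w.pkl','wb'))
save('w1.png',np.hstack([p['frame'][::1,::1], cv2.resize(o,(420,420))])[:, :][:,:980] if 0 else cv2.resize(p['frame'],(560,420)))
save('w1o.png',o)
E
```

```text
[ 0.60478379 -0.03469     0.46480339]
```

View pics/w1o.png

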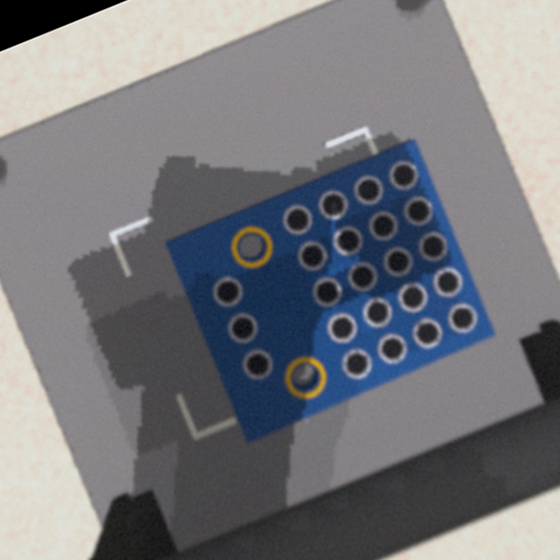

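Emit:
move_arm --increments "-17.6 -13.3 0 0 0 0.1 0;-17.6 -13.3 0 0 0 0.1 0;-17.6 -13.3 0 0 0 0.1 0;-17.6 -13.3 0 0 0 0.1 0;0 0 -38 0 0 0 0;0 0 -38 0 0 0 0;0 0 -38 0 0 0 0;0 0 -38 0 0 0 0"

```text
time: 4.22
position: [0.47, -0.1122, 0.1496]
tool_rot: [-3.079, -0.623, -0.004]
ft_force: [1.1, -0.2, 0.4]
grip_width: 0.996
grip_force: 0.0
```

Emit:
move_arm --increments "0 0 -25 0 0 0 0;0 0 -20 0 0 0 0;0 0 -14 0 0 0 0;0 0 -8 0 0 0 0;0 0 -5 0 0 0 0;0 0 -3 0 0 0 0;0 0 0 0 0 0 0;0 0 0 0 0 0 0"

```text
time: 4.88
position: [0.4707, -0.1125, 0.0764]
tool_rot: [3.079, 0.622, 0.002]
ft_force: [0.6, 0.1, -0.1]
grip_width: 0.999
grip_force: 0.0
```

Emit:
move_arm --increments "1.4 0.6 0 0 0 0 0;1.4 0.6 0 0 0 0 0;1.4 0.6 0 0 0 0 0;1.4 0.6 0 0 0 0 0;1.4 0.6 0 0 0 0 0;1.4 0.6 0 0 0 0 0;1.4 0.6 0 0 0 0 0;1.4 0.6 0 0 0 0 0"

```text
time: 5.55
position: [0.4805, -0.1081, 0.0754]
tool_rot: [3.079, 0.622, -0.003]
ft_force: [-2.6, -1.5, 2.1]
grip_width: 0.998
grip_force: 1.6
```

```bash
cat >> h.py <<'E'
def rims(p,z=.0886,Z7=.07):
    c=S0;half=.15;n=1200;s=2*half/n
    def xy(u,v): return np.array([c[0]+half-v*s,c[1]+half-u*s])
    im=ortho(p,z,c,half,n); h=cv2.cvtColor(im,cv2.COLOR_RGB2HSV)
    m=((h[...,0]>14)&(h[...,0]<35)&(h[...,1]>110)&(h[...,2]>60)).astype(np.uint8)
    m=cv2.morphologyEx(m,cv2.MORPH_CLOSE,np.ones((7,7)))
    out=[]
    for k in cv2.findContours(m,cv2.RETR_EXTERNAL,cv2.CHAIN_APPROX_NONE)[0]:
        if len(k)<60: continue
        (u,v),r=cv2.minEnclosingCircle(k); out.append((*loc(xy(u,v)).round(1).tolist(),round(r*s*1000,1)))
    im=ortho(p,Z7,c,half,n); l=loc(np.stack(np.meshgrid(c[1]+half-np.arange(n)*s,c[0]+half-np.arange(n)*s),-1)[...,::-1])
    br=[]
    f=im.astype(int); g=cv2.GaussianBlur(im,(0,0),12).astype(int)
    w=((f.min(2)-g.min(2)>18)&(f.max(2)-f.min(2)<40)&(abs(l[...,0])<66)&(abs(l[...,1])<82)).astype(np.uint8)
    nn,lab,st,_=cv2.connectedComponentsWithStats(w)
    for k in range(1,nn):
        if st[k,4]>150: a=l[lab==k]; br.append((int(st[k,4]),np.percentile(a,1,0).round(1).tolist(),np.percentile(a,99,0).round(1).tolist()))
    return out,br
E
python3 - <<'E'
from h import *
import pickle
for p in (pickle.load(open('w.pkl','rb')),ctrl.get_image('wrist')):
    a,b=rims(p); print(a); [print(' ',k) for k in b]
save('w2.png',ortho(p,.07,c=S0,half=.15,n=560))
E
```

```text
[(-47.5, 7.1, 10.5), (24.3, 6.9, 10.5), (110.0, -126.5, 6.0)]
  (1367, [51.8, -74.5], [58.8, -50.4])
  (282, [43.0, -74.9], [49.0, -71.3])
  (721, [19.4, -81.9], [34.1, -75.0])
  (1578, [18.9, -69.5], [34.2, -54.8])
  (1556, [18.8, -49.2], [34.2, -34.2])
  (652, [-1.3, -81.9], [13.2, -75.0])
  (1628, [18.8, -28.6], [34.2, -13.3])
  (1417, [-1.6, -69.5], [13.2, -54.8])
  (1995, [33.8, 52.4], [58.6, 75.4])
  (1426, [-1.6, -49.1], [13.0, -34.3])
  (645, [-21.9, -81.9], [-7.4, -75.2])
  (1480, [-2.0, -28.2], [13.3, -13.3])
  (1449, [-22.2, -69.4], [-7.3, -54.7])
  (1399, [-22.6, -48.9], [-7.8, -34.0])
  (820, [-42.8, -81.9], [-27.6, -74.9])
  (1564, [-2.5, 20.7], [12.9, 36.0])
  (1527, [-22.8, -28.5], [-7.5, -13.4])
  (1574, [-43.2, -69.6], [-27.9, -54.8])
  (1480, [-43.3, -48.8], [-28.3, -34.4])
  (766, [-63.0, -81.9], [-48.4, -75.0])
  (1534, [-23.6, 20.7], [-8.3, 36.0])
  (1591, [-43.8, -28.2], [-28.7, -13.4])
  (1497, [-63.6, -69.3], [-48.8, -54.4])
  (1502, [-64.0, -48.6], [-49.2, -33.9])
  (1509, [-44.6, 20.8], [-29.3, 36.0])
  (1418, [-64.4, -27.9], [-49.5, -13.3])
  (347, [-54.1,
[... 519 characters left out ...]
.1, -27.3], [20.6, -11.7])
  (1342, [-16.7, -70.7], [-1.4, -55.6])
  (1358, [-16.9, -49.3], [-1.5, -34.0])
  (4195, [-32.2, 56.9], [37.4, 81.3])
  (525, [-37.3, -81.9], [-23.6, -77.0])
  (1488, [5.0, 25.6], [20.8, 41.7])
  (1348, [-17.2, -27.4], [-1.6, -11.9])
  (1357, [-38.4, -70.9], [-23.2, -55.8])
  (1353, [-39.0, -49.3], [-23.5, -34.1])
  (529, [-59.2, -81.9], [-45.2, -77.0])
  (1467, [-17.6, 25.4], [-1.8, 41.6])
  (1361, [-39.3, -27.5], [-23.8, -12.0])
  (1359, [-60.4, -71.0], [-44.9, -55.8])
  (1371, [-61.0, -49.5], [-45.4, -34.2])
  (1402, [-61.6, -27.7], [-45.9, -12.1])
  (1462, [-40.3, 25.3], [-24.5, 41.5])
  (1752, [-61.0, 56.5], [-36.0, 75.2])
  (286, [-66.0, 76.2], [-62.5, 81.9])
```

View pics/w2.png

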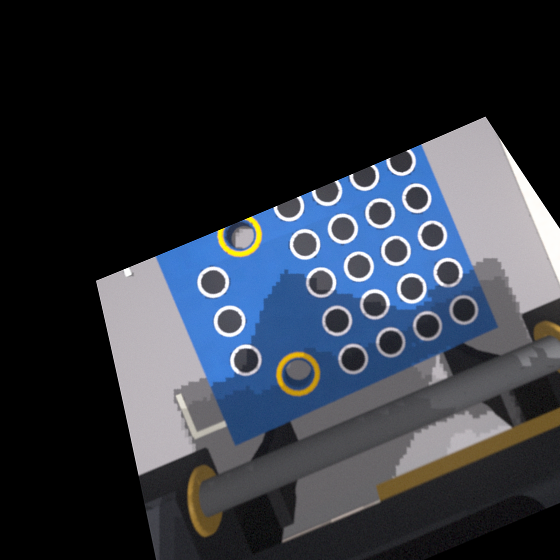

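Emit:
move_arm --increments "1.2 0.5 0 0 0 0 0;1.2 0.5 0 0 0 0 0;1.2 0.5 0 0 0 0 0;1.2 0.5 0 0 0 0 0;1.2 0.5 0 0 0 0 0;0 0 0 0 0 0 0;0 0 0 0 0 0 0;0 0 0 0 0 0 0"

```text
time: 6.27
position: [0.4875, -0.1048, 0.0756]
tool_rot: [3.079, 0.623, 0.001]
ft_force: [-0.9, -0.3, -0.8]
grip_width: 0.999
grip_force: 0.3
```

```bash
cat > m.py <<'E'
from h import *
p=ctrl.get_image('wrist')
a,b=rims(p); print([k for k in a if abs(k[2]-10.5)<1.5]); 
print([k for k in b if k[1][1]>48 or (k[0]>250 and k[2][0]>55)])
E
python3 m.py
```

```text
[(-37.3, 7.3, 10.5), (34.6, 7.9, 10.5)]
[(4398, [-24.9, 57.3], [45.2, 81.2]), (202, [-52.7, 57.2], [-38.3, 58.3]), (1778, [-61.0, 56.9], [-35.8, 75.2]), (291, [-59.5, 76.8], [-54.8, 82.0])]
```

Emit:
move_arm --increments "-4.6 -1.9 0 0 0 0 0;-4.6 -1.9 0 0 0 0 0;0 0 25 0 0 0 50;0 0 35 0 0 0 108;0 0 25 0 0 6.92 108;8.1 -4.4 0 0 0 6.92 108;8.1 -4.4 0 0 0 6.92 108;8.1 -4.4 0 0 0 6.92 108"

```text
time: 6.98
position: [0.5028, -0.1222, 0.1615]
tool_rot: [2.837, 1.35, 0.004]
ft_force: [0.1, -0.2, -0.4]
grip_width: 0.64
grip_force: 0.0
```

Emit:
move_arm --increments "9 -4.9 0 0 0 6.92 108;9 -4.9 0 0 0 6.92 108;9 -4.9 0 0 0 6.92 108;9 -4.9 0 0 0 6.92 108;9 -4.9 0 0 0 6.92 108;9 -4.9 0 0 0 6.92 108;9 -4.9 0 0 0 6.92 108;9 -4.9 0 0 0 6.92 108"

```text
time: 7.65
position: [0.5744, -0.1616, 0.1606]
tool_rot: [1.886, 2.513, 0.001]
ft_force: [0.8, 0.1, -0.2]
grip_width: 0.574
grip_force: 0.0
```

Emit:
move_arm --increments "9 -5.2 0 0 0 6.92 108;0 0 0 0 0 0 108;0 0 0 0 0 0 108;0 0 0 0 0 0 108;0 0 0 0 0 0 108;0 0 0 0 0 0 108;0 0 0 0 0 0 108;0 0 0 0 0 0 108"

```text
time: 8.32
position: [0.5831, -0.1663, 0.1607]
tool_rot: [1.739, 2.617, 0.0]
ft_force: [0.0, 0.5, 0.1]
grip_width: 0.574
grip_force: 0.0
```

```bash
python3 m.py; python3 -c "
from h import *
s=ctrl.get_state();print(s['position'],loc(s['position']),s['grip_width'])
M=R.from_rotvec(s['tool_rot']).as_matrix();print(np.degrees(np.arctan2(M[1,1],M[0,1])))
p=ctrl.get_image('wrist');save('w3.png',ortho(p,.07,c=S0,half=.15,n=560))"
```

```text
[(-37.4, 7.4, 10.5), (34.6, 7.9, 10.6)]
[(882, [57.0, -73.9], [59.5, -50.1]), (2560, [57.7, -47.0], [65.5, 21.1])]
[ 0.58318701 -0.1662785   0.16066868] [  -1.5039641  -113.87085904] 0.5774304897469774
22.80469371068541
```

View pics/w3.png

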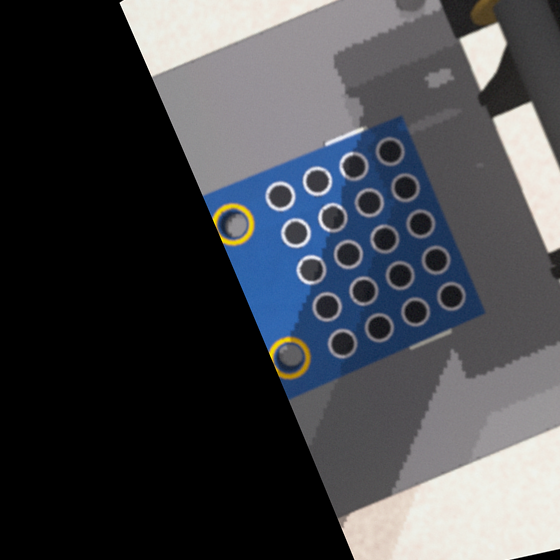

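Emit:
move_arm --increments "0 0 -25 0 0 -0.2 108;0 0 -25 0 0 0 108;0 0 -18 0 0 0 108;0 0 -10 0 0 0 108;0 0 -5 0 0 0 108;0 0 -2.5 0 0 0 108;0 0 0 0 0 0 108;0 0 0 0 0 0 108"

```text
time: 9.08
position: [0.5841, -0.1668, 0.0762]
tool_rot: [1.742, 2.612, 0.001]
ft_force: [-0.2, -0.0, -0.4]
grip_width: 0.575
grip_force: 0.0
```

Emit:
move_arm --increments "-0.9 2.2 0 0 0 0 108;-0.9 2.2 0 0 0 0 108;-0.9 2.2 0 0 0 0 108;-0.9 2.2 0 0 0 0 108;-0.5 1.2 0 0 0 0 108;-0.5 1.2 0 0 0 0 108;-0.5 1.2 0 0 0 0 108;-0.5 1.2 0 0 0 0 108"

```text
time: 9.75
position: [0.5779, -0.1536, 0.0754]
tool_rot: [1.743, 2.612, -0.0]
ft_force: [1.7, -3.5, -0.4]
grip_width: 0.578
grip_force: 1.3
```

Emit:
move_arm --increments "-0.5 1.2 0 0 0 0 108;-0.5 1.2 0 0 0 0 108;-0.5 1.2 0 0 0 0 108;-0.5 1.2 0 0 0 0 108;-0.5 1.2 0 0 0 0 108;-0.5 1.2 0 0 0 0 108;-0.5 1.2 0 0 0 0 108;0 0 0 0 0 0 108"

```text
time: 10.42
position: [0.5742, -0.1443, 0.0752]
tool_rot: [1.742, 2.614, 0.0]
ft_force: [-0.2, -2.8, 2.3]
grip_width: 0.58
grip_force: 1.3
```

```bash
python3 m.py; python3 -c "
from h import *
s=ctrl.get_state();print(s['position'],loc(s['position']),s['ft_force'])"
```

```text
[(-37.1, 17.3, 9.9), (35.0, 17.8, 9.8)]
[(829, [58.6, -81.3], [65.7, -56.2]), (3840, [59.6, -54.0], [65.6, 22.4])]
[ 0.57422543 -0.14428132  0.07523063] [ -1.36543351 -90.11866838] [ 0.72001711 -2.48011924  1.72213638]
```

Emit:
move_arm --increments "-0.4 1 0 0 0 0 108;-0.4 1 0 0 0 0 108;-0.4 1 0 0 0 0 108;-0.4 1 0 0 0 0 108;-0.4 1 0 0 0 0 108;-0.4 1 0 0 0 0 108;-0.4 1 0 0 0 0 108;-0.4 1 0 0 0 0 108"

```text
time: 11.13
position: [0.5704, -0.1359, 0.0745]
tool_rot: [-1.742, -2.613, 0.0]
ft_force: [0.3, -1.2, -1.2]
grip_width: 0.579
grip_force: 0.7
```

Emit:
move_arm --increments "-0.2 0.5 0 0 0 0 108;-0.2 0.5 0 0 0 0 108;-0.2 0.5 0 0 0 0 108;-0.2 0.5 0 0 0 0 108;0 0 0 0 0 0 108;0 0 0 0 0 0 108;0 0 0 0 0 0 108;0 0 0 0 0 0 108"

```text
time: 11.8
position: [0.5701, -0.1344, 0.0751]
tool_rot: [-1.743, -2.614, -0.0]
ft_force: [-0.2, -0.1, -0.1]
grip_width: 0.578
grip_force: 0.3
```

```bash
python3 m.py; cat > pl.py <<'E'
from h import *
s=ctrl.get_state();print(s['position'],loc(s['position']),s['ft_force'])
for c in ['scene','side']:
    p=ctrl.get_image(c); C=cloud(p); L=loc(C); f=p['frame'].astype(int)
    b=(f[...,2]-f[...,0]>30)&(abs(L[...,0])<70)&(L[...,1]<90)&(L[...,1]>-120)&(C[...,2]>.074)&(C[...,2]<.1)
    l2=L[b]; A=np.c_[l2,np.ones(len(l2))]; print(c,'plane',np.linalg.lstsq(A,C[b][:,2]*1000,rcond=None)[0].round(4))
E
python3 pl.py
```

```text
[(-35.5, 28.0, 9.7), (33.3, 28.5, 9.6)]
[(757, [58.2, -70.5], [65.7, -46.6]), (3993, [58.4, -43.4], [65.6, 33.2])]
[ 0.57011762 -0.13434346  0.07513779] [ -1.35749811 -79.36529181] [-0.82062051 -1.80187294 -0.8501986 ]
scene plane [-1.31000e-02  8.00000e-03  8.13428e+01]
side plane [9.60000e-03 1.65000e-02 8.12579e+01]
```

Emit:
move_arm --increments "0.6 -1.4 0 0 0 0 108;1.5 -3.7 0 0 0 0 108;2 -5 0 0 0 0 108;2 -5 0 0 0 0 108;0 0 25 0 0 0 108;0 0 35 0 0 0 108;0 0 35 0 0 0 108;-4 10 30 0 0 0 108"

```text
time: 12.62
position: [0.5727, -0.1428, 0.2024]
tool_rot: [1.746, 2.608, -0.002]
ft_force: [0.3, 0.3, 0.1]
grip_width: 0.578
grip_force: 0.0
```

Emit:
move_arm --increments "-6 14 20 0 0 0 108;-6 14 20 0 0 0 108;-6 14 20 0 0 0 108;-6 14 0 0 0 0 108;-6 14 0 0 0 0 108;0 0 0 0 0 0 108;0 0 0 0 0 0 108;0 0 0 0 0 0 108"

```text
time: 13.28
position: [0.5424, -0.0709, 0.26]
tool_rot: [1.744, 2.612, -0.001]
ft_force: [0.3, 1.5, -0.1]
grip_width: 0.574
grip_force: 0.0
```

```bash
sed -i 's/a,b=rims(p)/a,b=rims(p,.082)/' m.py; echo "save('w4.png',ortho(p,.07,c=S0,half=.15,n=560))">>m.py; python3 m.py; python3 pl.py
```

```text
[(-37.2, 31.8, 10.4), (34.7, 31.9, 10.4), (119.9, -90.7, 9.7)]
[(1483, [56.0, -70.8], [60.8, -42.1]), (386, [55.9, 38.4], [61.3, 48.2]), (2529, [33.3, 50.8], [59.0, 75.6]), (1623, [-16.9, 72.6], [30.8, 76.9]), (2302, [-61.0, 51.1], [-35.9, 75.5])]
[ 0.54239629 -0.07115693  0.25990149] [ -2.78822769 -10.38005762] [-0.44856226 -0.01775172 -0.4138943 ]
scene plane [-1.05000e-02  4.70000e-03  8.14253e+01]
side plane [5.80000e-03 5.60000e-03 8.13335e+01]
```

View pics/w4.png

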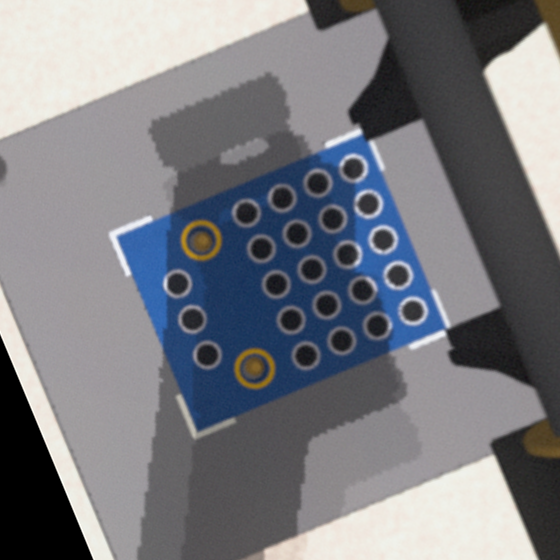

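The plate lies inside all four brackets, and a brass pin shows in each hole, at (201,240) and (254,368). The depth plane is flat at about 81.4 mm, which fits a seated plate, and the arm is clear. I'm handing it in.

```bash
python3 -c "
from bench import ctrl
print(ctrl.close_job())"
```

```text
the job is handed in; nothing more can be done
None
```

The plate was nudged home and the job is handed in: both holes are over their pins, the plate lies flat, and the arm stopped clear of it at about 13 s; the judge returned no verdict.

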